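Clamp the split strip back onto a paddle board

ROBOT

A 6-joint arm with a two-finger parallel gripper is mounted at the origin on the work surface. World frame = base frame: x ahead of the robot, y to its left, z up, the work surface at z = 0. Lengths are in mm, angles in rad, forces in N, time in s.
With the tool pointing down it reaches from about 375 to 900 mm from the base axis. Payload 3.1 kg.
Tool frame: the origin (TCP) lies midway between the tips of the shut fingers; the grasp point (between the pads) lies 19 mm behind it; z points along the fingers, y is the line along which they close (so a half turn about z gives the same grasp; the last joint's range is limited). The gripper opens to 87 mm and grips with 3 to 60 N. Pads are 19 mm wide; open, the fingers measure 117 mm over their backs; the gripper's body (75 mm by 190 mm) begins 51 mm behind the grasp point.
Start: joints at [-1.407, 0.527, 1.433, -0, 1.181, -0.178], TCP at [209.512, -588.814, 222.548] pointing down, gripper open.
Joint ranges: [-3.08, 3.08], [-0.75, 2.2], [0.22, 2.44], [-1.43, 4.57], [0, 2.65], [-2.85, 2.85]. Speed limits (rad/s): [2.79, 2.79, 3.14, 3.14, 3.14, 3.14].

INTERFACE

Orientations are given as a rotation vector (axis times angle).
In Python, from station import state, capture, close_job gives the robot as it stands.
- The arm moves only by the tool arm_command, never from a script. Its argument "targets" is a list of rows, each a list of 3 entries, a list of its own where there are three numbers: the turn, a rotation vector about the tool's x, y, z in rad, then the shift along the tool's x, y, z in units of 25 mm (1.0 is 25 mm), then the opening, from 0 (shut) to 1 (fully open). In form: [[[wx, wy, wz], [dx, dy, dz], gripper], ...]. A call has exactly 10 rows; each row shifts and turns the commanded pose from where the row before left it, along the tool's axes as they then stand; what a row does not reach is not made up. A row lasts 1/12 s, in which the tool goes at most 41.7 mm and 7.16 degrees, less where a joint would pass 70% of its speed; a pose out of reach is approached as far as the arm can. A call is refused whole if a number of a shift passes 1 or a number of a turn 0.125, either way. A call with a gripper value outside its range is refused whole. The fingers move at their own pace and stop on an object; "newtons" is the grip in N (left out, the last holds). Time passes only in rows, so rows that do not move let the fingers close, or fill a call up. It gives the time, the measured TCP pose, the force, the opening and the grip force at its end, in the units of the state.
- state(): the state, without advancing time (a new reading comes with each control period).
- capture(name): name is "scene" or "side" or "wrist"; returns a dict with "img" (480x640x3 uint8, red, green, blue), "fx", "fy", "cx", "cy" (pixels), "k1" (the pictures are not rectified: a ray, as slopes to the right and down, at radius r is drawn at 1 + k1 r^2 times it, then the intrinsics apply), "R" (3x3) and "t" (3): a world point X has camera coordinates R X + t; the wrist camera has in their place "hand_eye" (4x4, takes a point from camera to tool coordinates, whose origin is the TCP and whose axes are the flange's). Camera axes: x right, y down, z forward; pixel columns grow to the right and rows downward; lengths in mm; the calibration is good to about 2 mm. A picture is of the moment at which its call begins: read the wrist's pose just before it. There is no depth.
- close_job(): hands the job in; it is judged then, once.
The state is a dict: "time": time; "joint_positions": joint angles; "joint_vel": joint speeds; "effort": joint torques, N m; "ee_pos": TCP position; "tcp_rot": TCP orientation; "wrist_force": force on the tool from outside, world axes, zero at the start; "torque": the same for the moment, N m; "width": finger opening in mm; "finger_force": force on a finger pad.
Only numpy, scipy, OpenCV 4.12 (cv2) and the standard library are available. Lean on these libraries where they do the work, as an engineer would, in place of code of your own. Each camera call takes 0.05 s, during which the arm holds its last target. There are 200 camera calls.

TASK

The small paddle board in the bar clamp has lost the strip along its open edge. Pick up the loose strip and lay it flat in the clamp between the board and the sliding jaw, parallel to the board's edge and level with it at both ends, and let go of it; then pump the clamp's trigger against its handle, moving the jaw by the trigger alone, until the jaw has pushed the strip tight against the board. Finish while holding the trigger squeezed so that the joint stays firmly but gently closed: do not crush the soft wood, and do not disturb the other things on the worktop.

Things in the scene. Friction and masses are not known exactly. Their poses are not given: they have to be found in the camera images.
- strip: The loose strip, plain soft brown wood that is crushed if pressed with over about 90 N, 120 mm long (its y axis), 20 mm wide (x), 20 mm high (z), about 50 g, the same either way round; origin at the centre of its underside. It lies on the worktop, left or right of the clamp; the off-cut lies on the other side.
- board: The split paddle board, striped wood, 20 mm thick, loose, lying in the clamp on the plywood. Its body is 80 mm wide (x) and 120 mm long (y), with a handle 34 mm wide and 61 mm long beyond its +y end; origin at the centre of the underside of the 80 x 120 body. Its -x edge lies at the fixed jaw; the strip belongs on its open +x edge (x = +40 mm).
- seat (a point): Fixed to the board: where the strip's origin is when it is seated on the board's open edge (x = +50 mm, y = 0, z = 0 of the board); axes as the board's; the strip's y axis then lies along its y axis, either way.
- clamp: One-hand bar clamp lying on its side on a 12 mm plywood panel (strip and board lie on it, 12 mm above the worktop); fixed. Origin at worktop level under the bar's centre line, at the fixed jaw's face; +x along the bar towards the sliding jaw, +y where both jaws point, handle and trigger point to -y. Housing: x -62 to -10, y -31 to +32 mm, top at 52 mm. Bar 20 mm wide, at 29 to 35 mm height.
- jaw: Sliding jaw with the bar; origin at the centre of its pad's face, 32 mm above the worktop, axes as the clamp's, face to -x. Pad 34 mm wide, top at 48 mm; the jaw's arm ends 16 mm to +y of the origin. At first 71 to 92 mm from the board's open edge. Each full squeeze of the trigger draws it about 12 mm to -x (the first may give less). Trigger let go, only some 8 N of friction holds it.
- handle (a point): Middle of the fixed handle, at clamp x -44.5, y -68 mm, 32 mm above the worktop. The handle is 16 mm thick (clamp x -52.5 to -36.5), runs from y -30 to -105 mm and stands from 17 to 47 mm above the worktop. Below it is the plywood, at 12 mm.
- trigger: The trigger; origin at its pivot (clamp x -30, y +20 mm, 32 mm high); it runs along its own -y axis. Its yaw relative to the clamp is 0.29 rad let go (leaning to +x; a light spring, 4 to 5 N at the fingers, returns it) and 0 fully squeezed, parallel to the handle and 2 mm off it. When the strip is tight it stops before that; else let it return and squeeze again.
- trigger_front (a point): On the trigger's front face (turned away from the handle), 70 mm from its pivot; swings with it. The trigger is 9 mm thick, stands 22 to 42 mm above the worktop and is free of the housing from 54 to 122 mm from its pivot. While the strip is tight, the jaw presses with about 1.5 times the force of the finger here, and the trigger gives only some 5 mm more for 20 N.
- pinch (a point): Fixed point midway between the handle's back and the front of the fully squeezed trigger (27 mm apart), at clamp x -39, y -50 mm, 32 mm above the worktop; axes as the clamp's. Trigger let go, its front is up to 38 mm to +x of here, the handle's back 13.5 mm to -x: fingers opened 80 mm about this point clear both and closing them gives a full stroke; open again for the trigger to return.
- offcut: Bystander: a pale wooden off-cut, 85 x 36 x 28 mm, shorter and thicker than the strip. Origin under its centre.
- carrot_a: Bystander: a carrot, 172 mm long, 34 mm thick, lying.
- carrot_b: Bystander: a second carrot of the same size.
- peeler: Bystander: a vegetable peeler with a black handle, 170 mm long, lying.
- glue: Bystander: a closed white bottle, 48 mm across, 150 mm high, standing.
- cup: Bystander: a white mug, 76 mm across, 85 mm high.
- pencil: Bystander: a flat carpenter's pencil, 112 x 11 x 7 mm, lying on the plywood near its +y edge, beyond the strip's place.

How it is judged (in metres and radians):
On the way, in this order (a step that is already met when the one before it is completed fails the run):
1. the strip lies flat between the board's open edge and the sliding jaw, parallel to the edge and level with the board's ends, let go, the jaw not yet touching it (y of strip in the frame of board between -0.007 and 0.007 m and z of strip in the frame of board between -0.004 and 0.004 m and x of strip in the frame of board above 0.046 m and x of strip in the frame of jaw below -0.008 m and angle between the y axis of strip and the y axis of board, either way round below 0.12 rad and contact force between each of the fingers, jaw and strip below 0.1 N and linear speed of strip below 0.02 m/s), for 0.2 s.
2. the jaw, drawn in by the squeezed trigger, has come up against the strip (contact force between the fingers and trigger above 1 N and contact force between jaw and strip above 1 N), for 0.05 s.
At the end, for the whole second after the job is handed in: fingers still squeezing the trigger (over 4 N); jaw on strip and strip on board each over 12 N; strip on the board's edge within 3.5 mm, parallel within 0.05 rad, level with its ends within 7 mm, flat on the plywood, untouched by the fingers and at rest; the board against the fixed jaw (y of strip in the frame of board between -0.007 and 0.007 m and z of strip in the frame of board between -0.004 and 0.004 m and x of strip in the frame of board between 0.0465 and 0.053 m and angle between the y axis of strip and the y axis of board, either way round below 0.05 rad and contact force between jaw and strip above 12 N and contact force between strip and board above 12 N and x of board in the frame of clamp below 0.045 m and contact force between the fingers and trigger above 4 N and contact force between the fingers and strip below 0.2 N and linear speed of strip below 0.01 m/s); the arm keeps its last pose, push and grip.
It fails at once if the soft wood is crushed: the jaw presses the strip with more than 90 N (contact force between jaw and strip above 90 N).
It fails at once if the robot pushes the sliding jaw or its bar by hand (over 4 N) (contact force between any of the fingers, the arm and jaw above 4 N).
It fails at once if one of the other things on the worktop is disturbed (moved more than 30 mm) (distance of any of offcut, carrot_a, carrot_b, peeler, glue, cup, pencil from where it was at the start of the episode above 0.03 m).
It also fails if it takes over 72 s, if anything falls off the work surface, if the arm or the gripper's body presses on something with over 40 N, if the wrist force passes 120 N, or if a joint passes its speed limit or range.

## Working session

There is one attempt and no reset: what is moved stays moved. The work goes in short steps, Python scripts to look and compute and a tool call to move; the robot and the scene stay as the last step left them, time stands still between calls to the robot, and variables do not carry over. Pictures are saved under pics/ and viewed, at most 10 in all, crops included, and the job is handed in when it is done.

Besides the shell and the picture viewer there is one more tool, called after "Request:" in YAML: its name, and indented under it one key for each argument. arm_command: Moves the arm, as the interface text tells. Its arguments: {"type":"object","properties":{"targets":{"type":"array"},"newtons":{"type":"number"}},"required":["targets"]}

```bash
mkdir -p pics; ls
cat > h.py <<'E'
import numpy as np, cv2
from station import state, capture
from scipy.spatial.transform import Rotation as Ro
def cam(name):
    s=state(); c=capture(name)
    if 'hand_eye' in c:
        T=np.eye(4); T[:3,:3]=Ro.from_rotvec(s['tcp_rot']).as_matrix(); T[:3,3]=s['ee_pos']
        W=T@np.array(c['hand_eye']); c['R']=W[:3,:3].T; c['t']=-W[:3,:3].T@W[:3,3]
    c['R']=np.array(c['R']);c['t']=np.array(c['t']).ravel(); return c
def rays(c,uv):
    uv=np.atleast_2d(np.array(uv,float)); p=np.c_[(uv[:,0]-c['cx'])/c['fx'],(uv[:,1]-c['cy'])/c['fy']]
    q=p.copy()
    for _ in range(30): q=p/(1+c['k1']*(q**2).sum(1,keepdims=True))
    return -c['R'].T@c['t'], np.c_[q,np.ones(len(q))]@c['R']
def plane(c,uv,z):
    o,d=rays(c,uv); return o+d*((z-o[2])/d[:,2:3])
def proj(c,X):
    x=np.atleast_2d(X)@c['R'].T+c['t']; q=x[:,:2]/x[:,2:]; q=q*(1+c['k1']*(q**2).sum(1,keepdims=True))
    return q*[c['fx'],c['fy']]+[c['cx'],c['cy']]
def tri(c1,u1,c2,u2):
    o1,d1=rays(c1,u1);o2,d2=rays(c2,u2);A=np.c_[d1[0],-d2[0]];k=np.linalg.lstsq(A,o2-o1,rcond=None)[0]
    a=o1+k[0]*d1[0];b=o2+k[1]*d2[0];return (a+b)/2,np.linalg.norm(a-b)
def save(c,f): cv2.imwrite('pics/'+f,cv2.cvtColor(c['img'],cv2.COLOR_RGB2BGR))
E
python3 - <<'E'
from h import *
import pickle
d={}
for n in('scene','side','wrist'):
    c=cam(n);d[n]=c;save(c,n+'0.png');print(n,c['fx'],c['k1'],(-c['R'].T@c['t']).round(),c['R'][2].round(2))
pickle.dump(d,open('c0.pkl','wb'));print(state())
E
```

```text
pics
scene 543.6060232663361 -0.02430482987260921 [1485.   -9.  954.] [-0.73 -0.02 -0.68]
side 548.4873896969369 -0.14184902494462354 [ 312.  898. 1045.] [ 0.14 -0.68 -0.71]
wrist 393.216181084102 0.008831354933906146 [ 272. -566.  384.] [-0.23 -0.08 -0.97]
{'time': 0.15, 'joint_positions': array([-1.40747256e+00,  5.28286450e-01,  1.43361400e+00, -2.97986627e-05,
        1.18139953e+00, -1.78516465e-01]), 'joint_vel': array([-0.00126405, -0.00052933, -0.00415734, -0.00050236,  0.0008199 ,
       -0.00072706]), 'effort': array([ 3.92208847e-06, -4.40429735e+01, -1.76843297e+01,  6.33746898e-02,
        5.52888110e-02, -9.40421364e-05]), 'ee_pos': array([ 209.42953714, -588.26403888,  221.77373413]), 'tcp_rot': array([-3.09412988e+00, -5.34077880e-01,  2.29025400e-05]), 'wrist_force': array([-0.59628751,  0.56683436, -0.11442713]), 'torque': array([0.03025939, 0.01147267, 0.00073235]), 'finger_force': 0.0, 'width': 87.10618653770318}
```

View pics/scene0.png

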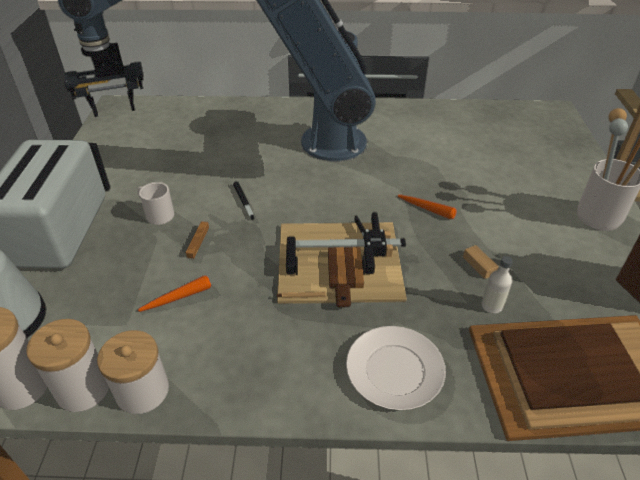

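View pics/side0.png

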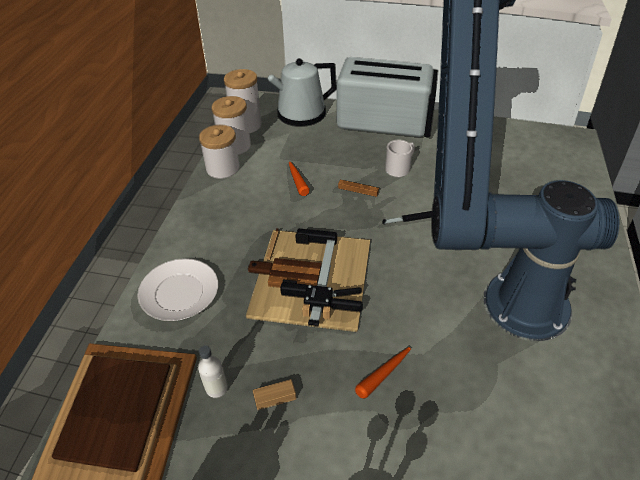

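The scene view shows the strip at about (196,240), left of the clamp at world −y. The off-cut is at (482,262). The clamp's fixed jaw is near (370,262) and the sliding jaw near (291,255), so clamp +x ≈ world −y. The board is at (347,268) with its handle end at (343,298), and the trigger and handle point toward the robot at (360,220)/(376,217). The side view agrees: strip at (358,187), board at (295,275), trigger and handle at (345,295).

Run:
```python
from h import *
import pickle
d=pickle.load(open('c0.pkl','rb'))
s,q=d['scene'],d['side']
for n,z,u,v in[('strip',10,(196,240),(358,187)),('fixjaw',45,(370,262),(300,291)),('sljaw',45,(291,255),(315,236)),('boardhandle',32,(343,298),(255,267))]:
    print(n,plane(s,u,z).round(),plane(q,v,z).round(),tri(s,u,q,v))
def quad(c,box,lo,hi):
    x0,y0,x1,y1=box;h=cv2.cvtColor(c['img'],cv2.COLOR_RGB2HSV)[y0:y1,x0:x1]
    m=cv2.inRange(h,lo,hi);cs=cv2.findContours(m,0,2)[0];k=max(cs,key=cv2.contourArea);r=cv2.minAreaRect(k)
    return r[0][0]+x0,r[0][1]+y0,cv2.boxPoints(r)+[x0,y0],cv2.contourArea(k)
for c,b in((s,(175,212,220,265)),(q,(330,175,388,202))):
    a=quad(c,b,(5,80,40),(25,255,255));print(a); print(plane(c,a[2],10).round())
a=np.hstack([cv2.resize(s['img'][205:315,270:415],None,fx=400/145,fy=400/145,interpolation=2)[:300],cv2.resize(q['img'][222:340,235:385],(400,314),interpolation=2)[:300]])
a=np.vstack([a,np.hstack([cv2.resize(d['wrist']['img'],(400,300)),cv2.resize(s['img'][205:275,160:250],(400,311),interpolation=2)[:300]])])
cv2.imwrite('pics/comp.png',a[:,:,::-1])
```

```text
strip [[ 483. -348.   10.]] [[ 478. -346.   10.]] (array([ 478.79765471, -349.94317783,    6.0987757 ]), np.float64(0.5532146572536217))
fixjaw [[585.  88.  45.]] [[546. 101.  45.]] (array([554.64401549,  86.72079835,  19.71288483]), np.float64(10.838091125947722))
sljaw [[567. -99.  45.]] [[551. -86.  45.]] (array([ 553.69271092, -100.05866755,   31.71552547]), np.float64(1.1607740852658568))
boardhandle [[687.  24.  32.]] [[678.  37.  32.]] (array([680.39880236,  26.09894686,  22.5123696 ]), np.float64(4.657519968185628))
(197.00000190734863, 239.49999809265137, array([[183.40000343, 255.19999695],
       [201.40000153, 219.20000029],
       [210.59999847, 223.79999924],
       [192.60000229, 259.79999542]]), 365.0)
[[ 539. -369.   10.]
 [ 402. -350.   10.]
 [ 420. -322.   10.]
 [ 554. -343.   10.]]
(357.99999618530273, 187.49999904632568, array([[336.96470642, 187.65882301],
       [339.01176453, 178.44705868],
       [379.03528595, 187.34117508],
       [376.98822784, 196.55294037]]), 335.0)
[[ 538. -331.   10.]
 [ 540. -375.   10.]
 [ 417. -356.   10.]
 [ 417. -313.   10.]]
```

View pics/comp.png

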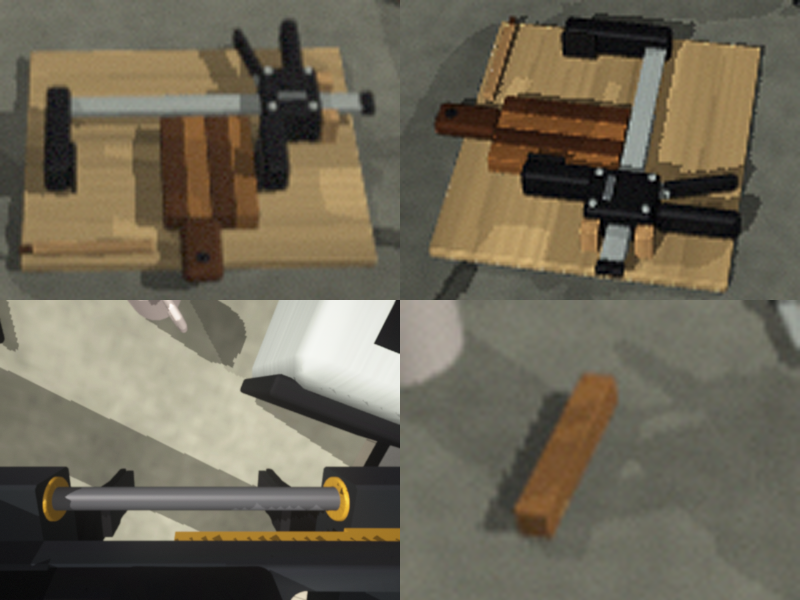

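The composite confirms this layout. The plywood is roughly aligned with world x/y, the trigger leans open, and the sliding jaw is about 75–80 mm from the board's left edge. The pencil lies at the near-left corner of the plywood. The wrist view looks down ahead of the fingers, which cover its lower rows. Next I'll move the wrist camera so it sees the strip.

```bash
cat >> h.py <<'E'
def yawR(a): return np.array([[np.cos(a),np.sin(a),0],[np.sin(a),-np.cos(a),0],[0,0,-1]])
def plan(x,y,z,yaw):
    s=state();R0=Ro.from_rotvec(s['tcp_rot']).as_matrix();R1=yawR(yaw);t=Ro.from_matrix(R0.T@R1).as_rotvec()
    D=np.array([x,y,z])-s['ee_pos']
    print('t',round(s['time'],2),'turn',t.round(4),'shift units old axes',(R0.T@D/25).round(3),'new axes',(R1.T@D/25).round(3))
E
python3 - <<'E'
from h import *
import pickle
d=pickle.load(open('c0.pkl','rb'));c=d['wrist']
print(np.array(c['hand_eye']).round(3).tolist())
# where in tool axes (relative to TCP), the image points land at given tcp height
s=state();R=Ro.from_rotvec(s['tcp_rot']).as_matrix()
uv=[(320,40),(320,200),(320,340),(20,200),(620,200)]
for z in(0,): print((( plane(c,uv,z)-s['ee_pos'])@R).round())
for yw in(-.13,0): plan(480,-347,150,yw)
E
```

```text
[[-0.001, -0.969, -0.245, 66.384], [1.0, -0.001, -0.0, 0.034], [0.0, -0.245, 0.969, -162.475], [0.0, 0.0, 0.0, 1.0]]
[[ 150.    6.  222.]
 [   7.    6.  222.]
 [-146.    7.  222.]
 [   7. -288.  222.]
 [   6.  300.  221.]]
t 0.15 turn [-1.700e-03  1.000e-04  4.719e-01] shift units old axes [13.431 -5.459  2.884] new axes [  9.48  -10.972   2.871]
t 0.15 turn [-0.0017  0.      0.3419] shift units old axes [13.431 -5.459  2.884] new axes [10.823 -9.651  2.871]
```

Request:
arm_command:
  targets:
    - [[0,0,0.122],[0,0,0],1]
    - [[0,0,0.122],[0,0,0],1]
    - [[0,0,0.122],[0,0,0],1]
    - [[0,0,0.122],[0,0,0],1]
    - [[0,0,0],[0.9,-1,0.1],1]
    - [[0,0,0],[0.9,-1,0.1],1]
    - [[0,0,0],[0.9,-1,0.1],1]
    - [[0,0,0],[0.9,-1,0.1],1]
    - [[0,0,0],[0.9,-1,0.1],1]
    - [[0,0,0],[0.9,-1,0.1],1]

```text
time: 0.98
ee_pos: [365.8, -458.8, 207.1]
tcp_rot: [-3.133, 0.23, 0.001]
wrist_force: [0.9, -0.2, -0.1]
width: 87.0
finger_force: 0.0
```

Request:
arm_command:
  targets:
    - [[0,0,0],[0.9,-1,0.2],1]
    - [[0,0,0],[0.9,-1,0.2],1]
    - [[0,0,0],[0.9,-1,0.2],1]
    - [[0,0,0],[0.8,-1,0.2],1]
    - [[0,0,0],[0.5,-1,0.2],1]
    - [[0,0,0],[0,-0.5,0],1]
    - [[0,0,0],[0,0,0],1]
    - [[0,0,0],[0,0,0],1]
    - [[0,0,0],[0,0,0],1]
    - [[0,0,0],[0,0,0],1]

```text
time: 1.82
ee_pos: [483.3, -340.4, 183.0]
tcp_rot: [3.132, -0.232, 0.001]
wrist_force: [-0.5, -0.1, 0.2]
width: 86.7
finger_force: 0.0
```

Run:
```python
from h import *
import pickle
plan(480,-347,150,-.145)
c=cam('wrist');pickle.dump(c,open('w1.pkl','wb'));save(c,'w1.png');print(state()['ee_pos'],state()['tcp_rot'])
h=cv2.cvtColor(c['img'],cv2.COLOR_RGB2HSV);m=cv2.inRange(h,(5,90,40),(22,255,255));m[380:]=0
for k in cv2.findContours(m,0,2)[0]:
    if cv2.contourArea(k)>200:
        r=cv2.minAreaRect(k);b=cv2.boxPoints(r);print(cv2.contourArea(k),r,plane(c,b,20).round().tolist())
```

```text
t 1.82 turn [ 0.0011 -0.0007 -0.0032] shift units old axes [-0.092  0.281  1.318] new axes [-0.092  0.282  1.318]
[ 483.27755203 -340.31062986  182.91093493] [ 3.13199745e+00 -2.32814407e-01  9.68567943e-04]
3616.5 ((459.5, 371.5), (15.0, 359.0), 90.0) [[352.0, -290.0, 20.0], [303.0, -618.0, 20.0], [287.0, -618.0, 20.0], [336.0, -287.0, 20.0]]
1593.5 ((539.1643676757812, 317.9351501464844), (73.50467681884766, 40.2479362487793), 84.42780303955078) [[399.0, -508.0, 20.0], [398.0, -542.0, 20.0], [325.0, -548.0, 20.0], [326.0, -512.0, 20.0]]
1582.0 ((87.489990234375, 317.8526611328125), (40.757713317871094, 73.60177612304688), 5.572197437286377) [[393.0, -95.0, 20.0], [461.0, -123.0, 20.0], [452.0, -157.0, 20.0], [384.0, -131.0, 20.0]]
3284.0 ((319.5, 222.0), (138.0, 25.0), 90.0) [[538.0, -344.0, 20.0], [535.0, -364.0, 20.0], [416.0, -347.0, 20.0], [420.0, -325.0, 20.0]]
8264.5 ((46.0, 141.5), (253.0, 92.0), 90.0) [[670.0, -134.0, 20.0], [660.0, -201.0, 20.0], [469.0, -144.0, 20.0], [480.0, -66.0, 20.0]]
3431.5 ((252.1412811279297, 15.490791320800781), (51.583709716796875, 97.98367309570312), 46.46879577636719) [[639.0, -277.0, 20.0], [674.0, -338.0, 20.0], [647.0, -359.0, 20.0], [609.0, -298.0, 20.0]]
```

View pics/w1.png

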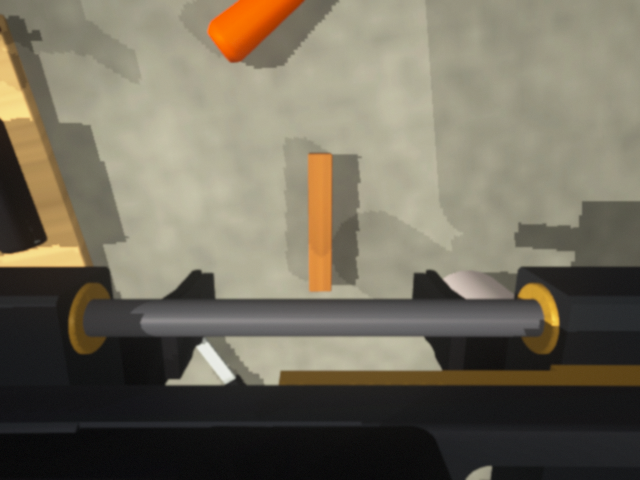

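The strip is centred under the tool at columns 308–331, rows 153–291, parallel to the finger travel normal. The white mug shows behind the right finger at (470,285), and the peeler's tip at (215,360). I'll check the mug clearance before descending.

Run:
```python
from h import *
import pickle
d=pickle.load(open('c0.pkl','rb'));s,q=d['scene'],d['side'];w=pickle.load(open('w1.pkl','rb'))
print('cup top',plane(s,(155,189),85).round(),plane(q,(398,145),85).round(),'base',plane(s,(160,216),5).round())
print('peeler',plane(s,[(235,183),(252,217)],10).round(),plane(w,[(205,345),(232,380)],8).round())
print('strip tri',tri(s,(208,223),w,(319.5,291)),tri(s,(187,252),w,(319.5,153)))
plan(478,-345.5,3.5,-.148)
```

```text
cup top [[ 371. -467.   85.]] [[ 379. -474.   85.]] base [[ 386. -466.    5.]]
peeler [[ 242. -282.   10.]
 [ 390. -216.   10.]] [[ 375. -220.    8.]
 [ 334. -238.    8.]]
strip tri (array([ 409.48136996, -333.6368601 ,    1.99338812]), np.float64(4.3186770687297855)) (array([ 536.98977791, -356.05425198,   20.32540618]), np.float64(5.225173282074322))
t 1.87 turn [ 0.0009 -0.0007 -0.0004] shift units old axes [-0.183  0.23   7.177] new axes [-0.178  0.236  7.176]
```

Request:
arm_command:
  targets:
    - [[0,0,0],[-0.1,0.1,0.8],1]
    - [[0,0,0],[-0.08,0.13,0.9],1]
    - [[0,0,0],[0,0,0.9],1]
    - [[0,0,0],[0,0,0.9],1]
    - [[0,0,0],[0,0,0.9],1]
    - [[0,0,0],[0,0,0.9],1]
    - [[0,0,0],[0,0,0.8],1]
    - [[0,0,0],[0,0,0.6],1]
    - [[0,0,0],[0,0,0.45],1]
    - [[0,0,0],[0,0,0],1]

```text
time: 2.7
ee_pos: [477.2, -343.7, 1.7]
tcp_rot: [-3.131, 0.232, 0.004]
wrist_force: [-0.4, 0.1, 0.1]
width: 87.0
finger_force: 0.0
```

Request:
arm_command:
  targets:
    - [[0,0,0],[0,0,0],0.1]
    - [[0,0,0],[0,0,0],0.1]
    - [[0,0,0],[0,0,0],0.1]
    - [[0,0,0],[0,0,0],0.1]
    - [[0,0,0],[0,0,0],0.1]
    - [[0,0,0],[0,0,0],0.1]
    - [[0,0,0],[0,0,0],0.1]
    - [[0,0,0],[0,0,0],0.1]
    - [[0,0,0],[0,0,0],0.1]
    - [[0,0,0],[0,0,0],0.1]
  newtons: 20

```text
time: 3.53
ee_pos: [478.6, -343.6, 3.8]
tcp_rot: [-3.133, 0.229, 0.0]
wrist_force: [0.5, 0.0, 0.1]
width: 28.6
finger_force: 0.0
```

Run:
```python
from h import *
s=state();print(s['ee_pos'],s['width'],s['finger_force'])
c=cam('wrist');save(c,'w2.png')
h=cv2.cvtColor(c['img'],cv2.COLOR_RGB2HSV);m=cv2.inRange(h,(5,90,40),(22,255,255))[:270,250:400]
k=max(cv2.findContours(m,0,2)[0],key=cv2.contourArea);r=cv2.boundingRect(k);print(r)
uv=[(250+r[0]+r[2]/2,r[1]),(250+r[0]+r[2]/2,r[1]+r[3])];print(plane(c,uv,20))
```

```text
[ 478.60563666 -343.62451629    3.80168991] 28.611211835694206 0.0
(41, 159, 54, 111)
[[ 536.43444442 -354.07156878   20.        ]
 [ 494.13215607 -347.91866716   20.        ]]
```

Request:
arm_command:
  targets:
    - [[0,0,0],[0,0,0],0.1]
    - [[0,0,0],[0,0,0],0.1]
    - [[0,0,0],[0,0,0],0.1]
    - [[0,0,0],[0,0,0],0.1]
    - [[0,0,0],[0,0,-0.5],0.1]
    - [[0,0,0],[0,0,-0.8],0.1]
    - [[0,0,0],[0,0,-1],0.1]
    - [[0,0,0],[0,0,-1],0.1]
    - [[0,0,0],[0,0,-1],0.1]
    - [[0,0,0],[0,0,-1],0.1]

```text
time: 4.42
ee_pos: [478.4, -343.4, 138.3]
tcp_rot: [3.133, -0.229, 0.0]
wrist_force: [-0.5, -0.4, -0.7]
width: 20.1
finger_force: 20.0
```

Run:
```python
from h import *
import pickle
s=state();print(s['ee_pos'],s['width'],s['finger_force'])
plan(500,-120,200,0)
# clamp: plywood corners / board from scene and side
d=pickle.load(open('c0.pkl','rb'))
for n in('scene','side'):
    c=d[n];h=cv2.cvtColor(c['img'],cv2.COLOR_RGB2HSV);print(n,h[268,347] if n=='scene' else h[275,290], h[285,310] if n=='scene' else h[300,265])
```

```text
[ 478.37759984 -343.39087315  138.31201009] 20.052341046888266 19.999980032444
t 4.42 turn [ 1.000e-04 -1.000e-04 -1.462e-01] shift units old axes [-0.446 -8.966 -2.468] new axes [ 0.865 -8.936 -2.468]
scene [ 13 158  63] [ 19 106 152]
side [ 10 170  54] [ 19 120 149]
```

Request:
arm_command:
  targets:
    - [[0,0,-0.073],[0,0,-0.8],0.1]
    - [[0,0,-0.073],[0,0,-0.8],0.1]
    - [[0,0,0],[0.4,-1,-0.6],0.1]
    - [[0,0,0],[0.4,-1,-0.6],0.1]
    - [[0,0,0],[0.4,-1,-0.6],0.1]
    - [[0,0,0],[0.4,-1,-0.6],0.1]
    - [[0,0,0],[0.4,-1,-0.6],0.1]
    - [[0,0,0],[0.4,-1,0],0.1]
    - [[0,0,0],[0.4,-1,0],0.1]
    - [[0,0,0],[0.1,-0.8,0],0.1]

```text
time: 5.25
ee_pos: [552.2, -146.7, 252.8]
tcp_rot: [3.141, 0.001, 0.004]
wrist_force: [-0.7, 0.4, -0.9]
width: 19.7
finger_force: 20.0
```

Run:
```python
from h import *
import pickle,time
s=state();print(s['ee_pos'],s['tcp_rot'],s['joint_vel'].round(2),s['width'])
c=cam('wrist');save(c,'w3.png');pickle.dump(c,open('w3.pkl','wb'))
```

```text
[ 552.16510962 -146.72082038  252.78006448] [3.14123502e+00 1.33845185e-03 3.96947088e-03] [ 0.39 -0.05  0.11 -0.02 -0.04  0.39] 19.70932491974916
```

View pics/w3.png

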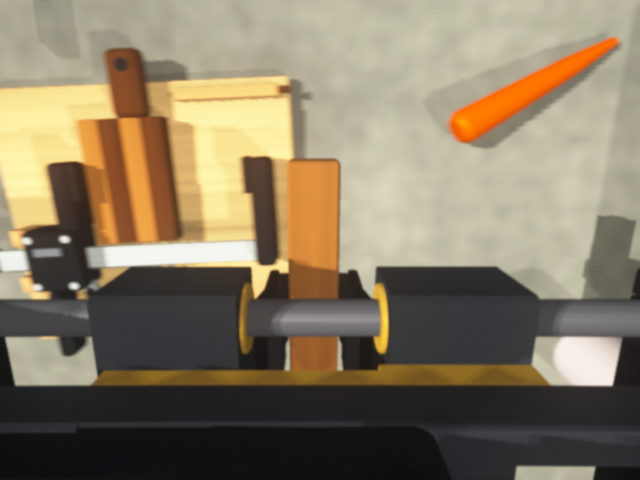

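The wrist view shows the clamp. The board's open edge runs from about (168,117) to (178,240), and the board's handle end is at (125,60). The sliding jaw is at columns 243–275, rows 157–263, and the bar's centre line is near row 253. The held strip covers columns 288–340, and the trigger and handle are partly hidden behind the gripper. I'll back off a little and look again with the arm settled.

Request:
arm_command:
  targets:
    - [[0,0,0],[-0.6,0,0],0.1]
    - [[0,0,0],[-0.6,0,0],0.1]
    - [[0,0,0],[-0.6,0,0],0.1]
    - [[0,0,0],[0,0,0],0.1]
    - [[0,0,0],[0,0,0],0.1]
    - [[0,0,0],[0,0,0],0.1]
    - [[0,0,0],[0,0,0],0.1]
    - [[0,0,0],[0,0,0],0.1]
    - [[0,0,0],[0,0,0],0.1]
    - [[0,0,0],[0,0,0],0.1]

```text
time: 6.13
ee_pos: [506.5, -148.7, 251.2]
tcp_rot: [-3.141, 0.0, 0.0]
wrist_force: [-0.2, 0.1, -1.0]
width: 20.1
finger_force: 20.0
```

Run:
```python
from h import *
import pickle,time
s=state();print(s['ee_pos'],s['tcp_rot'],abs(s['joint_vel']).max().round(3),s['width'])
c=cam('wrist');pickle.dump(c,open('w4.pkl','wb'))
cv2.imwrite('pics/w4.png',cv2.resize(c['img'][0:300,0:400,::-1],(800,600),interpolation=2))
```

```text
[ 506.46523208 -148.70949716  251.15129701] [-3.14148599e+00  1.68026023e-04  7.77322621e-05] 0.005 20.10466222811276
```

View pics/w4.png

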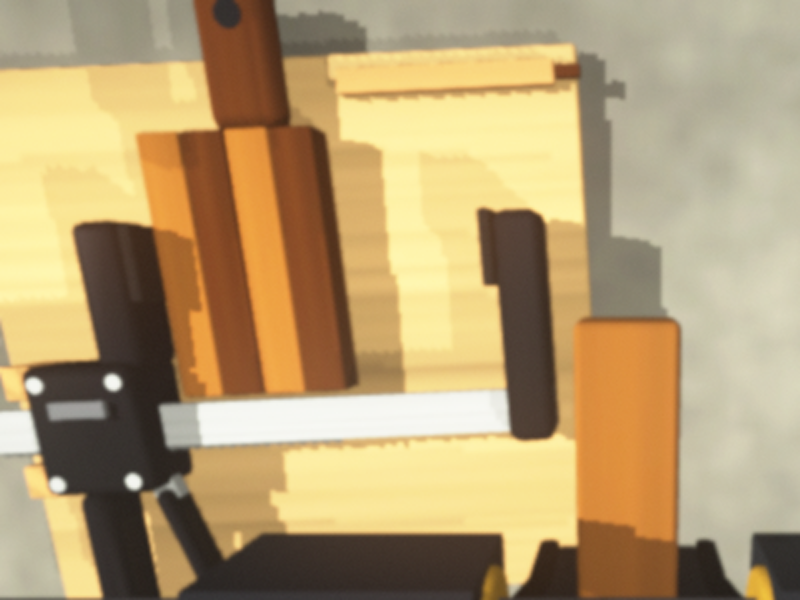

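The enlarged wrist view (2× scale) shows:
- **Board top:** left edge from (137,133) to (183,397), far right corner about (310,126), right foot edge from (327,140) to (357,385).
- **Bar:** at x=190 its edges are at rows 400/447, and at x=505 they are at 390/435.
- **Jaw pad:** face at column ~480–485, rows 208–284.
- **Housing screws:** (34,385), (112,382), (57,485), (133,482).
- **Trigger:** leaves the housing at about (175,490).

The strip is straight in the grip.

Run:
```python
from h import *
import pickle
d=pickle.load(open('c0.pkl','rb'));s,q=d['scene'],d['side'];w=pickle.load(open('w4.pkl','rb'));w3=pickle.load(open('w3.pkl','rb'))
P=lambda pts,z:plane(w,np.array(pts)/2,z).round(1)[:,:2].tolist()
print('board L top',P([(137,133),(183,397)],32),'R top',P([(312,126),(346,389)],32),'R foot',P([(327,140),(357,385)],12))
print('bar z35',P([(190,400),(190,447),(505,390),(505,435)],35))
print('pad z48',P([(478,209),(485,284)],48),'arm end',P([(544,214),(478,209)],48))
print('housing corner z52',P([(26,372),(160,360),(52,495),(188,470)],52))
print('trigger z42',P([(160,490),(185,490),(215,560),(195,580)],42),'handle z47',P([(85,500),(140,495)],47))
print('strip far end z?',P([(577,318),(680,318)],251-3.8+20))
for z in(10,20): print(P([(577,318),(680,318)],251-3.8+z-0))
# heights by two views
for n,a,b in[('board FL top',(329.5,281),(312/2,126/2)),]: print(n,tri(s,a,w,b))
for n,a,b in[('boardTL',(79,121),(68.5,66.5)),('jaw',(243,157),(239,104.5))]: print(n,tri(w3,a,w,b))
```

```text
board L top [[634.4, 71.1], [515.0, 67.5]] R top [[637.4, -7.6], [518.9, -12.1]] R foot [[634.7, -6.6], [518.1, -10.7]]
bar z35 [[514.0, 62.6], [490.8, 65.8], [518.8, -89.9], [496.6, -89.0]]
pad z48 [[600.9, -83.2], [568.7, -84.8]] arm end [[598.8, -112.3], [600.9, -83.2]]
housing corner z52 [[529.6, 125.9], [535.1, 64.2], [471.2, 124.6], [483.3, 58.6]]
trigger z42 [[470.8, 79.4], [470.8, 67.2], [434.5, 57.3], [423.8, 68.7]] handle z47 [[467.2, 113.1], [469.7, 86.3]]
strip far end z? [[565.2, -139.8], [565.2, -158.6]]
[[564.7, -139.2], [564.6, -159.3]]
[[565.2, -139.8], [565.2, -158.6]]
board FL top (array([637.11683954,  -7.20827831,  32.84499174]), np.float64(1.3586165640131458))
boardTL (array([633.32257645,  67.72106857,  38.44830191]), np.float64(0.6076353253970882))
jaw (array([601.30016719, -81.82049027,  42.46485528]), np.float64(0.7688258054921625))
```

Height from two views confirms the board top at ~32 mm. Board and clamp yaw come out at ≈ +0.034 rad. The open-edge centre is ≈ (577.5, −9.3) and the jaw face is at y ≈ −84. I'll put the strip's centre at ≈ (582, −45).

Request:
arm_command:
  targets:
    - [[0,0,-0.034],[0,0,0],0.1]
    - [[0,0,0],[0.6,-0.8,0.3],0.1]
    - [[0,0,0],[0.7,-0.9,0.4],0.1]
    - [[0,0,0],[0.7,-0.9,0.6],0.1]
    - [[0,0,0],[0.7,-0.9,0.8],0.1]
    - [[0,0,0],[0.51,-0.54,0.9],0.1]
    - [[0,0,0],[0,0,1],0.1]
    - [[0,0,0],[0,0,1],0.1]
    - [[0,0,0],[0,0,1],0.1]
    - [[0,0,0],[0,0,0.6],0.1]

```text
time: 7.02
ee_pos: [581.7, -44.3, 83.5]
tcp_rot: [-3.14, -0.054, 0.006]
wrist_force: [0.8, -0.7, -1.7]
width: 19.9
finger_force: 20.0
```

Request:
arm_command:
  targets:
    - [[0,0,0],[0,0,0],0.1]
    - [[0,0,0],[0,0,0],0.1]
    - [[0,0,0],[0,0,0],0.1]
    - [[0,0,0],[0,0,0],0.1]
    - [[0,0,0],[0,0,0],0.1]
    - [[0,0,0],[0,0,0],0.1]
    - [[0,0,0],[0,0,0],0.1]
    - [[0,0,0],[0,0,0],0.1]
    - [[0,0,0],[0,0,0],0.1]
    - [[0,0,0],[0,0,0],0.1]

```text
time: 7.85
ee_pos: [582.9, -45.0, 86.4]
tcp_rot: [3.141, 0.053, 0.0]
wrist_force: [-0.3, 0.3, -0.1]
width: 19.8
finger_force: 20.0
```

Run:
```python
from h import *
import pickle
s=state();print(s['ee_pos'],s['wrist_force'],s['width'])
plan(583.3,-45,16.3,.034)
c=cam('wrist');pickle.dump(c,open('w5.pkl','wb'));save(c,'w5.png')
```

```text
[582.93766975 -45.01524403  86.40453637] [-0.28616373  0.32800155 -0.14142723] 19.80259090057575
t 7.85 turn [ 0.     -0.0001 -0.0002] shift units old axes [ 0.014 -0.     2.804] new axes [ 0.015 -0.     2.804]
```

View pics/w5.png

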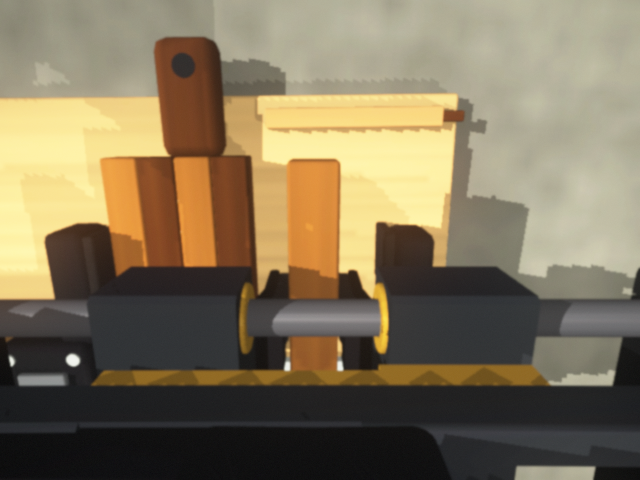

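The held strip is at columns 288–340 with its far end at row 159. The board's far edge is at row 155 (columns 102–252), the jaw pad's face at column ~377, and the pencil's near side at row ~128. I'll check these clearances in world coordinates.

Run:
```python
from h import *
import pickle
w=pickle.load(open('w5.pkl','rb'))
P=lambda p,z:plane(w,p,z).round(1)[:,:2].tolist()
print('strip end',P([(288,159),(340,159)],102.6),'board far',P([(103,157),(251,156)],32),'R edge',P([(254,265)],32),P([(257,265)],12))
print('pencil near',P([(264,130),(440,124)],12),P([(264,130),(440,124)],19),'pad',P([(377,224),(377,265)],48))
```

```text
strip end [[641.3, -33.9], [641.9, -52.9]] board far [[635.2, 70.2], [638.4, -9.6]] R edge [[576.5, -10.9]] [[569.8, -9.8]]
pencil near [[652.4, -14.1], [659.1, -115.9]] [[652.3, -15.0], [658.8, -113.7]] pad [[606.5, -77.6], [584.0, -79.2]]
```

Request:
arm_command:
  targets:
    - [[0,0,0],[0,0,0.5],0.1]
    - [[0,0,0],[0,0,0.5],0.1]
    - [[0,0,0],[0,0,0.5],0.1]
    - [[0,0,0],[0,0,0.5],0.1]
    - [[0,0,0],[0,0,0.4],0.1]
    - [[0,0,0],[0,0,0.3],0.1]
    - [[0,0,0],[0,0,0.1],0.1]
    - [[0,0,0],[0,0,0],0.1]
    - [[0,0,0],[0,0,0],0.1]
    - [[0,0,0],[0,0,0],0.1]

```text
time: 8.73
ee_pos: [583.2, -45.1, 16.3]
tcp_rot: [3.141, 0.053, 0.001]
wrist_force: [0.2, -0.2, -1.0]
width: 19.8
finger_force: 20.0
```

Run:
```python
from h import *
import pickle
s=state();print(s['ee_pos'],s['wrist_force'],s['torque'],s['width'])
c=cam('wrist');pickle.dump(c,open('w6.pkl','wb'));save(c,'w6.png')
```

```text
[583.17404276 -45.0806122   16.30550269] [ 0.20543054 -0.18922054 -0.95450449] [ 0.05745718  0.02107763 -0.00617167] 19.7628954787357
```

View pics/w6.png

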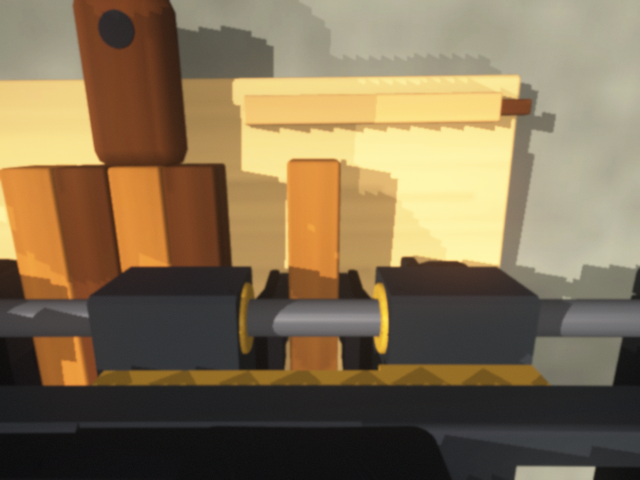

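The strip is down between board and jaw. Its end is at row 159 against the board's end at row 164, so about 2–3 mm ahead, and there's free space on both sides. I'll release it with a limited opening.

Request:
arm_command:
  targets:
    - [[0,0,0],[0,0,0.02],0.1]
    - [[0,0,0],[0,0,0],0.3]
    - [[0,0,0],[0,0,0],0.33]
    - [[0,0,0],[0,0,0],0.35]
    - [[0,0,0],[0,0,0],0.35]
    - [[0,0,0],[0,0,0],0.35]
    - [[0,0,0],[0,0,0],0.35]
    - [[0,0,0],[0,0,-0.3],0.35]
    - [[0,0,0],[0,0,-0.5],0.35]
    - [[0,0,0],[0,0,-0.8],0.35]

```text
time: 9.62
ee_pos: [581.8, -44.7, 55.6]
tcp_rot: [-3.14, -0.053, 0.005]
wrist_force: [0.5, 0.9, -0.6]
width: 30.5
finger_force: 0.0
```

Request:
arm_command:
  targets:
    - [[0,0,0],[0,0,-1],0.35]
    - [[0,0,0],[0,0,-1],0.35]
    - [[0,0,0],[-0.3,0,-1],0.5]
    - [[0,0,0],[-0.7,-0.3,-1],1]
    - [[0,0,0],[-0.7,-0.4,-0.8],1]
    - [[0,0,0],[-0.7,-0.4,-0.5],1]
    - [[0,0,0],[-0.4,-0.2,0],1]
    - [[0,0,0],[0,0,0],1]
    - [[0,0,0],[0,0,0],1]
    - [[0,0,0],[0,0,0],1]

```text
time: 10.45
ee_pos: [512.6, -15.3, 187.9]
tcp_rot: [3.141, 0.053, 0.001]
wrist_force: [0.1, 0.1, 0.3]
width: 75.5
finger_force: 0.0
```

Run:
```python
from h import *
import pickle
s=state();print(s['ee_pos'],s['width'],abs(s['joint_vel']).max())
c=cam('wrist');pickle.dump(c,open('w7.pkl','wb'))
x0=100;cv2.imwrite('pics/w7.png',cv2.resize(c['img'][0:345,0:460,::-1],(800,600),interpolation=2))
```

```text
[512.63980381 -15.32606149 187.85351201] 75.53885306975607 0.016979412900574645
```

View pics/w7.png

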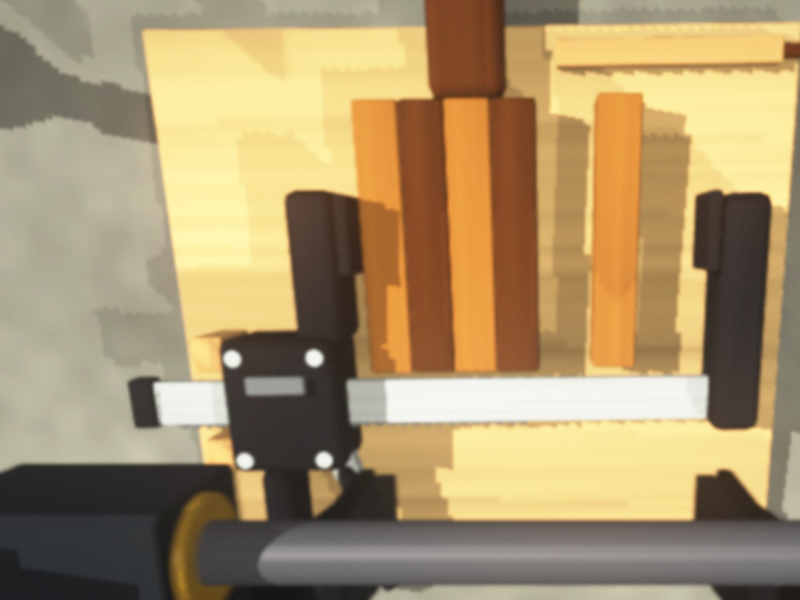

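The strip lies flat, let go, parallel to and level with the board. Its corners are at (595–641,94) and (592–635,366), against a board edge of (537,98)–(538,370), and it's well clear of the jaw at column 697. Housing corners are at about (224,343), (355,333), (236,468), (350,465), the bar's edges at rows ~380/420, and the fixed pad's face at column 361. Next is the clamp frame.

Run:
```python
from h import *
import pickle
w=pickle.load(open('w7.pkl','rb'));k=460/800
P=lambda p,z:plane(w,np.array(p)*k,z).round(1)[:,:2].tolist()
print('housing z52',P([(224,343),(355,333),(236,468),(350,465)],52))
print('screws',P([(232,359),(314,358),(245,461),(324,460)],52))
print('bar35',P([(390,380),(390,424),(700,376),(700,419)],35),'barend',P([(131,380)],35))
print('fixpad48',P([(361,198),(361,272)],48),'slpad48',P([(697,195),(697,268)],48))
print('strip top32',P([(595,94),(641,94),(592,366),(635,366)],32),'board',P([(352,100),(537,98),(372,370),(538,370)],32))
w4=pickle.load(open('w4.pkl','rb'))
P=lambda p,z:plane(w4,np.array(p)/2,z).round(1)[:,:2].tolist()
print('w4 screws',P([(34,385),(112,382),(57,485),(133,482)],52))
for a,b in zip([(232,359),(314,358),(245,461),(324,460)],[(34,385),(112,382),(57,485),(133,482)]): print(tri(w,np.array(a)*k,w4,np.array(b)/2))
```

```text
housing z52 [[530.1, 125.8], [536.4, 68.4], [472.4, 125.1], [475.6, 72.9]]
screws [[523.1, 122.9], [524.8, 86.8], [476.0, 120.7], [477.6, 84.6]]
bar35 [[512.4, 57.4], [490.9, 57.9], [519.0, -88.0], [498.2, -89.8]] barend [[508.4, 178.6]]
fixpad48 [[593.1, 64.9], [562.5, 65.9]] slpad48 [[598.9, -76.8], [568.9, -79.4]]
strip top32 [[639.8, -32.8], [640.4, -52.5], [521.6, -37.3], [522.2, -57.6]] board [[634.0, 71.5], [637.4, -7.9], [516.3, 66.5], [518.8, -11.9]]
w4 screws [[523.6, 123.4], [525.0, 87.6], [476.1, 121.4], [477.5, 85.4]]
(array([523.68527976, 121.93990377,  53.96788875]), np.float64(0.38965512977392947))
(array([525.25738497,  86.01425927,  54.42802442]), np.float64(0.120634169327183))
(array([476.67796027, 119.75659528,  54.17015741]), np.float64(0.0488504601941115))
(array([478.14773422,  84.02764618,  54.01551366]), np.float64(0.23896008547669595))
```

Clamp origin ≈ (501.8, 66.8) with yaw 0.034, so pinch ≈ (450.5, 104). I'll hover above it and check the trigger and handle.

Request:
arm_command:
  targets:
    - [[0,0,0],[-0.4,-0.8,0],1]
    - [[0,0,0],[-0.5,-0.9,0],1]
    - [[0,0,0],[-0.5,-0.9,0],1]
    - [[0,0,0],[-0.5,-0.9,0],1]
    - [[0,0,0],[-0.4,-0.8,0],1]
    - [[0,0,0],[0,-0.3,0],1]
    - [[0,0,0],[0,0,0],1]
    - [[0,0,0],[0,0,0],1]
    - [[0,0,0],[0,0,0],1]
    - [[0,0,0],[0,0,0],1]

```text
time: 11.33
ee_pos: [451.7, 97.1, 188.1]
tcp_rot: [3.141, 0.051, 0.001]
wrist_force: [0.1, 0.0, -0.0]
width: 86.9
finger_force: 0.0
```

Run:
```python
from h import *
import pickle
s=state();print(s['ee_pos'],s['width'],abs(s['joint_vel']).max());plan(450.5,99,17.5,.034)
c=cam('wrist');pickle.dump(c,open('w8.pkl','wb'))
cv2.imwrite('pics/w8.png',cv2.resize(c['img'][90:330,160:480,::-1],(800,600),interpolation=2))
```

```text
[451.69414637  97.1263709  188.14865837] 86.93125301289787 0.006690285978830265
t 11.33 turn [ 0.0003 -0.0006 -0.0015] shift units old axes [-0.049 -0.078  6.826] new axes [-0.045 -0.077  6.826]
```

View pics/w8.png

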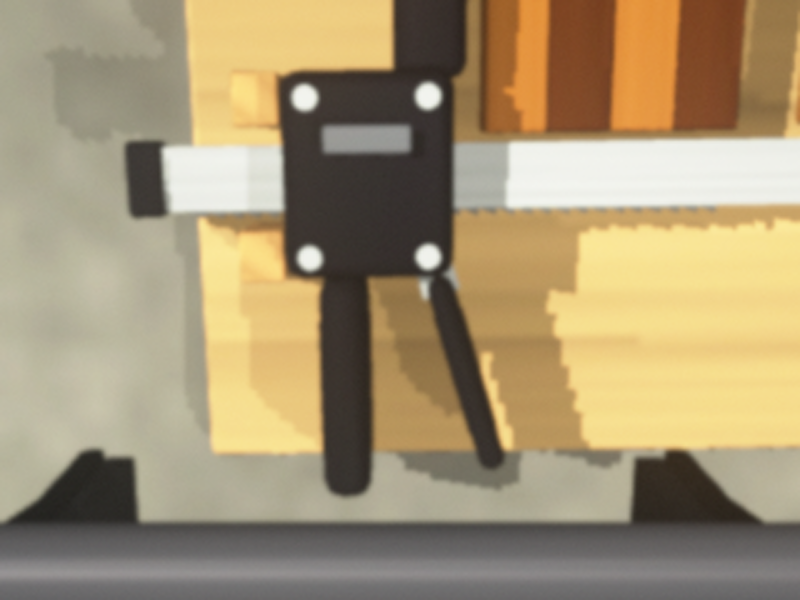

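The handle is at crop columns 322–370, down to row 495. The trigger's front edge runs from (458,290) to (503,455). Both lie centred between the open fingers, whose tips are at (120,460) and (650,460).

Run:
```python
from h import *
import pickle
w=pickle.load(open('w8.pkl','rb'))
P=lambda p,z:plane(w,np.array(p)/2.5+[160,90],z).round(1)[:,:2].tolist()
print('handle47',P([(321,300),(369,300),(324,480),(371,480),(347,495)],47))
print('trig42',P([(458,290),(503,455),(432,295),(478,455),(492,468)],42))
O=np.array([501.8,66.8]);X=np.array([.034,-1]);Y=np.array([1,.034])
p=np.array([[-52.5,-50],[-36.5,-50],[-44.5,-105],[-36,.5]]);print((O+p[:,:1]*X+p[:,1:]*Y).round(1))
```

```text
handle47 [[462.4, 116.9], [462.8, 101.9], [402.5, 115.0], [403.0, 99.6], [397.5, 107.3]]
trig42 [[466.0, 73.8], [411.3, 56.1], [464.2, 82.0], [411.0, 64.4], [406.6, 59.5]]
[[450.  117.6]
 [450.6 101.6]
 [395.3 107.7]
 [501.1 102.8]]
```

Request:
arm_command:
  targets:
    - [[0,0,0],[-0.05,-0.08,0.8],1]
    - [[0,0,0],[0,0,1],1]
    - [[0,0,0],[0,0,1],1]
    - [[0,0,0],[0,0,1],1]
    - [[0,0,0],[0,0,1],1]
    - [[0,0,0],[0,0,0.8],1]
    - [[0,0,0],[0,0,0.5],1]
    - [[0,0,0],[0,0,0.4],1]
    - [[0,0,0],[0,0,0.2],1]
    - [[0,0,0],[0,0,0.1],1]

```text
time: 12.22
ee_pos: [449.4, 99.5, 17.5]
tcp_rot: [-3.141, -0.051, 0.001]
wrist_force: [1.2, 0.2, -0.2]
width: 87.1
finger_force: 0.0
```

Request:
arm_command:
  targets:
    - [[0,0,0],[0,-0.1,0],0.4]
    - [[0,0,0],[0,-0.1,0],0.3]
    - [[0,0,0],[0,0,0],0.25]
    - [[0,0,0],[0,0,0],0.25]
    - [[0,0,0],[0,0,0],0.25]
    - [[0,0,0],[0,0,0],0.25]
    - [[0,0,0],[0,0,0],0.25]
    - [[0,0,0],[0,0,0],0.25]
    - [[0,0,0],[0,0,0],0.25]
    - [[0,0,0],[0,0,0],0.25]
  newtons: 25

```text
time: 13.05
ee_pos: [445.1, 103.9, 18.6]
tcp_rot: [3.14, 0.056, -0.012]
wrist_force: [-5.1, -8.1, 2.5]
width: 28.5
finger_force: 4.5
```

Request:
arm_command:
  targets:
    - [[0,0,0],[0,0,0],0.2]
    - [[0,0,0],[0,0,0],0.2]
    - [[0,0,0],[0,0,0],0.2]
    - [[0,0,0],[0,0,0],0.2]
    - [[0,0,0],[0,0,0],0.2]
    - [[0,0,0],[0,0,0],0.2]
    - [[0,0,0],[0,0,0],0.2]
    - [[0,0,0],[0,0,0],0.2]
    - [[0,0,0],[0,0,0],0.2]
    - [[0,0,0],[0,0,0],0.2]

```text
time: 13.88
ee_pos: [445.0, 104.4, 18.6]
tcp_rot: [3.14, 0.055, -0.012]
wrist_force: [-5.2, -6.0, 2.0]
width: 26.3
finger_force: 25.0
```

```bash
cat > jaw.py <<'E'
from h import *
c=cam('scene');s=state();print(s['ee_pos'].round(1),s['wrist_force'].round(1),s['width'],s['finger_force'])
# dark jaw seen from above in the scene view: intensity along clamp x lines at given height
O=np.array([501.8,66.8]);X=np.array([.034,-1]);Y=np.array([1,.034])
def line(y,z,a=60,b=200):
    x=np.arange(a,b,.5);p=O+x[:,None]*X+y*Y;u=proj(c,np.c_[p,np.full(len(x),z)]).astype(np.float32)
    return x,cv2.remap(c['img'],u[:,:1],u[:,1:],1)[:,0].astype(float)
x,g=line(85,48,90);v=g.max(1)<75;print('jaw dark',x[v][[0,-1]] if v.any() else None)
for y in(40,110,130):
    x,g=line(y,32,84,150);h=cv2.cvtColor(g[None].astype(np.uint8),cv2.COLOR_RGB2HSV)[0];v=(h[:,1]>125)&(h[:,2]>50);w=x[v]
    print(y,'wood spans',[ (float(r[0]),float(r[-1])) for r in np.split(w,np.where(np.diff(w)>1)[0]+1) if len(r)>3])
cv2.imwrite('pics/now.png',c['img'][:,:,::-1])
E
python3 jaw.py
```

```text
[445.1 104.4  18.6] [-5.  -7.1  2.3] 26.12913839151391 24.97905956581235
jaw dark [140.5 168. ]
40 wood spans [(105.0, 126.0)]
110 wood spans [(105.5, 125.5)]
130 wood spans [(105.5, 125.5)]
```

Request:
arm_command:
  targets:
    - [[0,0,0],[0,0,0],0.95]
    - [[0,0,0],[0,0,0],0.95]
    - [[0,0,0],[0,0,0],0.95]
    - [[0,0,0],[0,0,0],0.95]
    - [[0,0,0],[0,0,0],0.95]
    - [[0,0,0],[0,0,0],0.95]
    - [[0,0,0],[0,0,0],0.95]
    - [[0,0,0],[0,0,0],0.95]
    - [[0,0,0],[0,0,0],0.95]
    - [[0,0,0],[0,0,0],0.95]

```text
time: 14.77
ee_pos: [448.9, 105.4, 18.3]
tcp_rot: [-3.141, -0.052, 0.001]
wrist_force: [0.1, -0.1, -0.4]
width: 80.3
finger_force: 0.0
```

Request:
arm_command:
  targets:
    - [[0,0,0],[0,0,0],0.5]
    - [[0,0,0],[0,0,0],0.3]
    - [[0,0,0],[0,0,0],0.25]
    - [[0,0,0],[0,0,0],0.25]
    - [[0,0,0],[0,0,0],0.25]
    - [[0,0,0],[0,0,0],0.25]
    - [[0,0,0],[0,0,0],0.25]
    - [[0,0,0],[0,0,0],0.25]
    - [[0,0,0],[0,0,0],0.25]
    - [[0,0,0],[0,0,0],0.25]

```text
time: 15.6
ee_pos: [444.2, 104.4, 17.8]
tcp_rot: [3.141, 0.054, -0.016]
wrist_force: [-4.1, -5.3, 1.8]
width: 26.5
finger_force: 25.0
```

```bash
python3 jaw.py
```

```text
[444.2 104.4  17.9] [-5.2 -5.   2.3] 26.150344152248255 24.983434597961605
jaw dark [129. 157.]
40 wood spans [(105.0, 126.0)]
110 wood spans [(105.5, 125.0)]
130 wood spans [(105.5, 125.5)]
```

Request:
arm_command:
  targets:
    - [[0,0,0],[0,0,0],0.95]
    - [[0,0,0],[0,0,0],0.95]
    - [[0,0,0],[0,0,0],0.95]
    - [[0,0,0],[0,0,0],0.95]
    - [[0,0,0],[0,0,0],0.95]
    - [[0,0,0],[0,0,0],0.95]
    - [[0,0,0],[0,0,0],0.95]
    - [[0,0,0],[0,0,0],0.95]
    - [[0,0,0],[0,0,0],0.95]
    - [[0,0,0],[0,0,0],0.95]

```text
time: 16.48
ee_pos: [449.2, 105.3, 18.5]
tcp_rot: [-3.141, -0.052, -0.0]
wrist_force: [0.2, -0.0, -0.3]
width: 80.7
finger_force: 0.0
```

Request:
arm_command:
  targets:
    - [[0,0,0],[0,0,0],0.5]
    - [[0,0,0],[0,0,0],0.4]
    - [[0,0,0],[0,0,0],0.25]
    - [[0,0,0],[0,0,0],0.25]
    - [[0,0,0],[0,0,0],0.25]
    - [[0,0,0],[0,0,0],0.25]
    - [[0,0,0],[0,0,0],0.25]
    - [[0,0,0],[0,0,0],0.25]
    - [[0,0,0],[0,0,0],0.25]
    - [[0,0,0],[0,0,0],0.25]

```text
time: 17.32
ee_pos: [444.3, 104.4, 17.9]
tcp_rot: [3.141, 0.054, -0.015]
wrist_force: [-4.5, -5.2, 2.7]
width: 26.2
finger_force: 25.0
```

```bash
python3 jaw.py
```

```text
[444.3 104.4  18. ] [-4.9 -6.   1.8] 26.184273886843155 24.98186551965773
jaw dark [118. 146.]
40 wood spans [(98.5, 118.0)]
110 wood spans [(98.0, 118.5)]
130 wood spans [(97.5, 117.5)]
```

Request:
arm_command:
  targets:
    - [[0,0,0],[0,0,0],0.95]
    - [[0,0,0],[0,0,0],0.95]
    - [[0,0,0],[0,0,0],0.95]
    - [[0,0,0],[0,0,0],0.95]
    - [[0,0,0],[0,0,0],0.95]
    - [[0,0,0],[0,0,0],0.95]
    - [[0,0,0],[0,0,0],0.95]
    - [[0,0,0],[0,0,0],0.95]
    - [[0,0,0],[0,0,0],0.95]
    - [[0,0,0],[0,0,0],0.95]

```text
time: 18.2
ee_pos: [449.1, 105.3, 18.4]
tcp_rot: [-3.141, -0.052, -0.0]
wrist_force: [0.4, -0.2, -0.9]
width: 80.6
finger_force: 0.0
```

Request:
arm_command:
  targets:
    - [[0,0,0],[0,0,0],0.5]
    - [[0,0,0],[0,0,0],0.4]
    - [[0,0,0],[0,0,0],0.25]
    - [[0,0,0],[0,0,0],0.25]
    - [[0,0,0],[0,0,0],0.25]
    - [[0,0,0],[0,0,0],0.25]
    - [[0,0,0],[0,0,0],0.25]
    - [[0,0,0],[0,0,0],0.25]
    - [[0,0,0],[0,0,0],0.25]
    - [[0,0,0],[0,0,0],0.25]

```text
time: 19.03
ee_pos: [444.2, 104.4, 17.9]
tcp_rot: [3.141, 0.053, -0.016]
wrist_force: [-5.7, -4.1, 2.3]
width: 26.3
finger_force: 25.0
```

```bash
python3 jaw.py
```

```text
[444.2 104.4  17.9] [-5.4 -7.   2.2] 26.011117324380987 24.982508411630988
jaw dark [106.5 134.5]
40 wood spans [(87.0, 107.0)]
110 wood spans [(86.5, 107.5)]
130 wood spans [(86.5, 106.0)]
```

Request:
arm_command:
  targets:
    - [[0,0,0],[0,0,0],0.95]
    - [[0,0,0],[0,0,0],0.95]
    - [[0,0,0],[0,0,0],0.95]
    - [[0,0,0],[0,0,0],0.95]
    - [[0,0,0],[0,0,0],0.95]
    - [[0,0,0],[0,0,0],0.95]
    - [[0,0,0],[0,0.06,0],0.95]
    - [[0,0,0],[0,0.06,0],0.95]
    - [[0,0,0],[0,0,0],0.95]
    - [[0,0,0],[0,0,0],0.95]

```text
time: 19.92
ee_pos: [449.1, 102.2, 18.4]
tcp_rot: [-3.141, -0.052, 0.0]
wrist_force: [-0.4, 0.3, 0.2]
width: 80.5
finger_force: 0.0
```

Request:
arm_command:
  targets:
    - [[0,0,0],[0,0,0],0.85]
    - [[0,0,0],[0,0,0],0.8]
    - [[0,0,0],[0,0,0],0.75]
    - [[0,0,0],[0,0,0],0.7]
    - [[0,0,0],[0,0,0],0.65]
    - [[0,0,0],[0,0,0],0.6]
    - [[0,0,0],[0,0,0],0.56]
    - [[0,0,0],[0,0,0],0.53]
    - [[0,0,0],[0,0,0],0.5]
    - [[0,0,0],[0,0,0],0.47]

```text
time: 20.75
ee_pos: [446.0, 100.9, 18.0]
tcp_rot: [3.14, 0.055, -0.011]
wrist_force: [-3.4, -8.8, 1.4]
width: 43.5
finger_force: 3.9
```

Request:
arm_command:
  targets:
    - [[0,0,0],[0,0,0],0.44]
    - [[0,0,0],[0,0,0],0.42]
    - [[0,0,0],[0,0,0],0.4]
    - [[0,0,0],[0,0,0],0.38]
    - [[0,0,0],[0,0,0],0.36]
    - [[0,0,0],[0,0,0],0.34]
    - [[0,0,0],[0,0,0],0.32]
    - [[0,0,0],[0,0,0],0.3]
    - [[0,0,0],[0,0,0],0.28]
    - [[0,0,0],[0,0,0],0.25]

```text
time: 21.58
ee_pos: [445.1, 102.3, 17.9]
tcp_rot: [-3.141, -0.053, 0.013]
wrist_force: [-5.3, 0.2, 1.5]
width: 29.7
finger_force: 24.5
```

```bash
python3 jaw.py
```

```text
[445.1 102.4  17.9] [-6.  -0.8  2.8] 30.735059166789867 24.5124122127163
jaw dark [ 99.  199.5]
40 wood spans [(84.0, 100.0)]
110 wood spans [(84.0, 100.0)]
130 wood spans [(84.0, 99.0)]
```

Request:
arm_command:
  targets:
    - [[0,0,0],[0,0,0],0.2]
    - [[0,0,0],[0,0,0],0.2]
    - [[0,0,0],[0,0,0],0.2]
    - [[0,0,0],[0,0,0],0.2]
    - [[0,0,0],[0,0,0],0.2]
    - [[0,0,0],[0,0,0],0.2]
    - [[0,0,0],[0,0,0],0.2]
    - [[0,0,0],[0,0,0],0.2]
    - [[0,0,0],[0,0,0],0.2]
    - [[0,0,0],[0,0,0],0.2]

```text
time: 22.47
ee_pos: [445.1, 102.4, 17.9]
tcp_rot: [-3.141, -0.053, 0.013]
wrist_force: [-6.3, -0.6, 2.0]
width: 30.1
finger_force: 24.5
```

```bash
cat >> jaw.py <<'E'
print(abs(s['joint_vel']).max())
for y in(30,45,110,125):
    x,g=line(y,32,-5,115);print(y,g[::6].mean(1).astype(int).tolist())
for xx in(25,65,75,88,94):
    y=np.arange(120,160,1.);p=O+xx*X+y[:,None]*Y;u=proj(c,np.c_[p,np.full(len(y),32)]).astype(np.float32)
    g=cv2.remap(c['img'],u[:,:1],u[:,1:],1)[:,0];print(xx,'end',g.astype(int)[::2].mean(1).astype(int).tolist())
E
python3 jaw.py
```

```text
[445.1 102.4  18. ] [-6.  -0.7  2. ] 30.386246444372706 24.509742168156663
jaw dark [ 99.5 126.5]
40 wood spans [(84.0, 100.0)]
110 wood spans [(84.0, 99.0)]
130 wood spans [(84.0, 99.0)]
0.002202084877948999
30 [80, 83, 71, 70, 65, 85, 98, 97, 92, 62, 54, 57, 56, 53, 53, 67, 92, 99, 100, 100, 99, 88, 58, 57, 55, 56, 54, 53, 56, 92, 95, 96, 97, 88, 78, 91, 108, 64, 32, 31]
45 [54, 67, 64, 66, 65, 71, 95, 100, 72, 56, 55, 57, 54, 56, 56, 81, 100, 100, 99, 98, 99, 100, 58, 56, 57, 56, 49, 52, 65, 93, 96, 96, 97, 95, 81, 65, 62, 47, 36, 32]
110 [77, 67, 85, 97, 95, 94, 94, 93, 73, 53, 54, 54, 51, 52, 51, 74, 98, 98, 96, 97, 92, 87, 57, 55, 54, 53, 49, 49, 63, 91, 96, 92, 92, 95, 96, 55, 48, 69, 74, 69]
125 [132, 124, 102, 95, 99, 93, 91, 92, 64, 53, 56, 53, 52, 48, 52, 81, 92, 96, 96, 93, 92, 66, 55, 51, 56, 53, 50, 50, 70, 92, 96, 97, 96, 95, 92, 73, 80, 80, 80, 84]
25 end [55, 57, 56, 55, 52, 51, 53, 53, 48, 38, 37, 37, 36, 36, 39, 48, 79, 109, 125, 128]
65 end [55, 55, 55, 54, 54, 54, 54, 52, 50, 45, 37, 33, 34, 38, 39, 36, 39, 44, 51, 51]
75 end [51, 49, 49, 48, 47, 50, 52, 50, 47, 43, 35, 35, 39, 37, 37, 38, 48, 60, 74, 78]
88 end [95, 96, 96, 96, 95, 96, 97, 97, 93, 86, 73, 66, 63, 65, 64, 63, 71, 87, 111, 122]
94 end [95, 95, 95, 94, 94, 95, 96, 96, 90, 83, 75, 69, 64, 62, 61, 61, 68, 87, 115, 127]
```

The joint reads closed: the board–strip boundary is at 79 mm along the whole length with no gap, the ends are level within ~2 mm, and the trigger stopped at 30 mm opening under 24.5 N. I'm handing it in.

```bash
python3 -c "
from station import close_job
print(close_job())"
```

```text
the job is handed in; nothing more can be done
None
```

I laid the strip flat in the clamp and pumped the trigger until the jaw closed it tight on the board. I handed the job in at about 22.5 s with the trigger held at 24.5 N (by the stated ratio, about 30 N at the jaw); no verdict was returned.

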